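# Open the slide-lid stock box and tip the castings in

### The arm

A 6-joint arm with a two-finger parallel gripper is mounted at the origin on a cart in front of the work surface, level with it; the furniture and walls round the work are solid. World frame = base frame: x ahead of the robot, y to its left, z up, the work surface at z = 0. Lengths are in m, angles in rad, forces in N, time in s.
With the tool pointing down it reaches from about 0.35 to 0.85 m from the base axis. Payload 8.1 kg.
Tool frame: the origin (TCP) lies at the very end of the fingers, on their centre line; the grasp point (between the pads) lies 19 mm behind it (grip_depth is the distance from the TCP to the grasp point, in m); z points along the fingers, y is the line along which they close (so a half turn about z gives the same grasp; the last joint's range is limited). The gripper opens to 85 mm and grips with 20 to 120 N. Pads are 22 mm wide; open, the fingers measure 114 mm over their backs; the gripper's body (76 mm by 85 mm) begins 54 mm behind the grasp point. The pads swing forward as they close: fully open they stand 13 mm farther back than shut.
Start: joints at [-1.351, 0.13, 1.488, -0, 1.523, -0.085], TCP at [0.18, -0.572, 0.231] pointing down, gripper open.
Joint ranges: [-2.96, 2.96], [-0.89, 2.26], [0.02, 2.5], [-1.34, 4.48], [0, 2.73], [-2.66, 2.66]. Speed limits (rad/s): [2.39, 2.39, 2.79, 3.14, 3.14, 3.14].

### API

Orientations are given as a unit quaternion [x, y, z, w].
In Python, from plant import observe, get_image, finish_job, grip_depth gives the robot as it stands.
- The arm moves only by the shell command python3 -m inch 'ROWS'. ROWS is JSON, a list of rows, each a list of 7 numbers: the shift along the tool's x, y, z in units of 30 mm (1.0 is 30 mm), then the turn, a rotation vector about the tool's x, y, z in units of 10 degrees (1.0 is 10 degrees), then the closure, from -1 (fully open) to 1 (shut), so that 0 is half open. A call has 1 to 5 rows; each row is the pose to reach, as a shift and turn from the pose commanded when the call began, along the tool's axes at that moment; what a row does not reach only later rows make up. A row lasts 1/8 s, in which the tool goes at most 62.5 mm and 10.7 degrees, less where a joint would pass 70% of its speed; a pose out of reach is approached as far as the arm can. A call with a gripper value outside its range is refused whole. The fingers move at their own pace and stop on an object; the grip force is fixed at half the most. Time passes only in rows, so rows that repeat a pose let the fingers close. It gives the time, the measured TCP pose, the force, the opening and the grip force at its end, in the units of the state.
- observe(): the state, without advancing time (a new reading comes with each control period).
- get_image(name): name is "scene" or "top"; returns a dict with "frame" (384x512x3 uint8, red, green, blue), "range_z" (384x512 float32, m along the optical axis (not along the pixel's ray), 0 where there is no reading), "fx", "fy", "cx", "cy" (pixels), "R" (3x3) and "t" (3): a world point X has camera coordinates R X + t. Camera axes: x right, y down, z forward; pixel columns grow to the right and rows downward; lengths in m; the calibration is good to about 2 mm. A picture is of the moment at which its call begins.
- finish_job(): hands the job in; it is judged then, once.
The state is a dict: "clock": time; "joint_pos": joint angles; "joint_vel": joint speeds; "effort": joint torques, N m; "position": TCP position; "tool_rot": TCP orientation; "force": force on the tool from outside, world axes, zero at the start; "ft_torque": the same for the moment, N m; "gripper_width": finger opening in m; "grip_force": force on a finger pad.
Only numpy, scipy, OpenCV 4.12 (cv2) and the standard library are available. Lean on these libraries where they do the work, as an engineer would, in place of code of your own. Each camera call takes 0.05 s, during which the arm holds its last target. There are 200 camera calls.

### The job

Put the batch of castings away in the plywood stock box: lift the handle end of its sliding lid over the stop lip, slide the lid out until it is clear of the grooves, and lay it flat on the free desk with its hand-hole board on top. Then take the parts tray by its upright grip, tip it low over the open box so that all three hull castings slide in without being thrown or dropped from a height, and stand the empty tray level on the desk again. Leave the dropper bottle standing where it is.

Things in the scene. Friction and masses are not known exactly. Their poses are not given: they have to be found in the camera images.
- stock_box: plywood box fixed on the desk, 170 long (its x) x 108 wide (y) x 55 mm high at the back. Origin: centre of its underside; z up; front end = -x. Inside 154 x 88 mm, inner floor 6 mm up. Its lid lies on side ledges 38 mm up; the rear wall and groove rails rise to 55 mm.
- box_lip (a point): middle of the stop lip: the top of the box's front wall, 43 mm up, 5 mm above the lid's underside; the wall runs from 77 to 85 mm before the box's centre and the lid's plate butts against it from inside. Axes as the box's.
- box_groove (a point): centre line of the box at the front ends of its two grooves, 27 mm behind the box's centre, 38 mm up. From here to the rear wall a rail covers each side edge of the lid with 5 mm play above it; forward of here nothing covers the lid, so its front edge can rise up to 15 mm (the bar 20 mm) while its rear stays in the grooves.
- lid_bar (a point): centre of the bar of the lid's hand-hole board. Axes are the lid's, closed the same as the box's: -x from plate to bar, y across, z up. Bar 16 (x) x 84 (y) x 8 (z) mm; the open hand-hole, 46 (x) x 60 (y) mm, is 8 to 54 mm behind this point. Closed it is 134 mm before the box's centre, 48 mm up, with free air below. Hook it through the hole with tilted fingers or grip it across 16 mm.
- lid_front (a point): middle of the lower front edge of the lid's plate (the edge behind the lip), 58 mm behind and 10 mm below lid_bar. Lid: loose plywood, about 0.13 kg; plate 152 x 97 x 6 mm, the 84 mm wide, 8 mm thick hand-hole board on top of its front end overhangs the box by 57 mm; centre of mass 120 mm behind lid_bar.
- lid_rear (a point): middle of the lower rear edge of the lid's plate, 210 mm behind and 10 mm below lid_bar; the lid is clear of the grooves when this edge is forward of box_groove. Slid out by 50 to 60 mm the lid lies steady on ledges and lip by itself. Flat on the desk this edge is 0 and lid_bar 10 mm up.
- tray_grip (a point): grip point on the black upright grip plate of the loose aluminium parts tray (about 0.13 kg). Plate 12 mm thick (tray's x), 50 wide (y), 4 to 54 mm above the desk; this point is 40 mm above the tray's underside. Axes are the tray's: +x to the pouring end, z up. Tray 126 (x) x 74 (y) mm, floor 3 mm thick, rims 17 mm high on sides and back.
- tray_lip (a point): middle of the tray's open pouring edge, on top of its floor: 132 mm before (+x) and 37 mm below tray_grip. The castings slide off when the tray is tipped more than 35 to 40 degrees.
- hull_1_mid (a point): centre (10 mm up) of a grey hull-shaped resin casting with pointed bow, 56 long (x) x 24 wide x 20 mm high, 0.03 kg, lying in the tray
- hull_2_mid (a point): centre of the second casting in the tray, the same size
- hull_3_mid (a point): centre of the third casting in the tray, the same size
- dropper_bottle: bystander: white dropper bottle with red cap, 29 mm across, 88 mm high, on the desk far to the left; origin at its foot, z up. The desk between the box and this bottle, behind the tray (0.52 to 0.65 m ahead of the robot, 0.15 to 0.38 m to its left) is free for the lid.
Things that resemble listed ones, but are neither listed nor needed, are in the scene too. What is shaped like the part that bears hull_3_mid but green is not meant.

How it is judged:
On the way, in this order (a step that is already met when the one before it is completed fails the run):
1. the lid's front edge is lifted above the stop lip while its rear end is still in the grooves (z of lid_front in the frame of stock_box above 0.0425 m and x of lid_rear in the frame of stock_box above 0.027 m), for 0.1 s.
2. the lid is slid forward out of the grooves, still at the height of the grooves (x of lid_rear in the frame of stock_box below 0.027 m and z of lid_rear in the frame of stock_box below 0.065 m), for 0.05 s.
3. the lid lies flat on the desk, board upward, and still (height (world z) of lid_rear below 0.005 m and height (world z) of lid_bar below 0.016 m and angle between lid_bar's own z axis and vertical below 0.06 rad and contact force between box_lid and the fingers below 0.5 N), for 0.2 s.
4. all three castings have slid from the tipped tray into the box (angle between tray_grip's own z axis and vertical above 0.3 rad and x of hull_1_mid in the frame of stock_box between -0.078 and 0.078 m and y of hull_1_mid in the frame of stock_box between -0.045 and 0.045 m and height (world z) of each of hull_1_mid, hull_2_mid, hull_3_mid below 0.045 m and x of hull_2_mid in the frame of stock_box between -0.078 and 0.078 m and y of hull_2_mid in the frame of stock_box between -0.045 and 0.045 m and x of hull_3_mid in the frame of stock_box between -0.078 and 0.078 m and y of hull_3_mid in the frame of stock_box between -0.045 and 0.045 m), for 0.1 s.
At the end, for the whole second after the job is handed in: All three castings rest inside the stock box (their centres within its walls and less than 45 mm above the desk); the lid lies flat on the desk, board upward (within 3.5 degrees and 5 mm of the desk); the empty tray stands level on the desk (within 4.5 degrees, 7 mm); all at rest and released (height (world z) of lid_rear below 0.005 m and height (world z) of lid_bar below 0.016 m and angle between lid_bar's own z axis and vertical below 0.06 rad and linear speed of each of box_lid, parts_tray below 0.02 m/s and height (world z) of tray_lip below 0.01 m and height (world z) of tray_grip below 0.047 m and angle between tray_grip's own z axis and vertical below 0.08 rad and linear speed of each of hull_1, hull_2, hull_3 below 0.03 m/s and x of hull_1_mid in the frame of stock_box between -0.078 and 0.078 m and y of hull_1_mid in the frame of stock_box between -0.045 and 0.045 m and height (world z) of each of hull_1_mid, hull_2_mid, hull_3_mid below 0.045 m and x of hull_2_mid in the frame of stock_box between -0.078 and 0.078 m and y of hull_2_mid in the frame of stock_box between -0.045 and 0.045 m and x of hull_3_mid in the frame of stock_box between -0.078 and 0.078 m and y of hull_3_mid in the frame of stock_box between -0.045 and 0.045 m); the robot touches nothing.
It fails at once if the dropper bottle is knocked over or pushed more than 40 mm (angle between dropper_bottle's own z axis and vertical above 0.5 rad or distance of dropper_bottle from where it was at the start of the episode above 0.04 m).
It fails at once if a casting is thrown or dropped from a height (faster than 1.9 m/s) (linear speed of any of hull_1, hull_2, hull_3 above 1.9 m/s).
It also fails if it takes over 66 s, if anything falls off the work surface, if the arm or the gripper's body presses on something with over 40 N, if the wrist force passes 120 N, or if a joint passes its speed limit or range.

## Working session

There is one attempt and no reset: what is moved stays moved. The work goes in short steps, Python scripts to look and compute and a shell command to move; the robot and the scene stay as the last step left them, time stands still between calls to the robot, and variables do not carry over. Pictures are saved under pics/ and viewed, at most 10 in all, crops included, and the job is handed in when it is done.

```bash
ls; mkdir -p pics
cat > h.py <<'E'
import numpy as np, cv2
from plant import observe, get_image, finish_job, grip_depth
from scipy.spatial.transform import Rotation as Rn
def cloud(im):
    z=im["range_z"]; v,u=np.indices(z.shape)
    P=np.stack([(u-im["cx"])/im["fx"]*z,(v-im["cy"])/im["fy"]*z,z],-1)
    W=(P-im["t"])@im["R"]; W[z==0]=np.nan
    return W
def ray(im,u,v,h):
    d=np.array([(u-im["cx"])/im["fx"],(v-im["cy"])/im["fy"],1])@im["R"]; c=-im["R"].T@im["t"]
    return c+d*(h-c[2])/d[2]
def save(im,name): cv2.imwrite("pics/"+name,im["frame"][:,:,::-1])
E
python3 - <<'E'
from h import *
o=observe(); print(o)
a=get_image("top"); b=get_image("scene")
for n,i in(("top",a),("scene",b)):
    save(i,n+"1.png"); print(n,i["fx"],-i["R"].T@i["t"],i["R"].round(2).tolist(),(i["range_z"]>0).mean())
np.savez("im1.npz",top=a,scene=b)
E
```

```text
pics
{'clock': 0.0, 'joint_pos': array([-1.35141256e+00,  1.31167055e-01,  1.48930438e+00,  9.07525166e-06,
        1.52299872e+00, -8.53664618e-02]), 'joint_vel': array([-2.24230553e-03,  1.83938013e-03,  1.73563968e-03,  1.04112773e-04,
        1.57719121e-05, -1.12412147e-04]), 'effort': array([-2.19921778e-03, -5.69396710e+01, -5.00559318e+01, -5.73685120e-04,
        1.42698051e-02, -1.89511417e-05]), 'position': array([ 0.17995423, -0.57179047,  0.23022713]), 'tool_rot': array([ 9.88412954e-01,  1.51785870e-01, -5.83353912e-05, -9.36948892e-04]), 'force': array([-0.59596032,  0.43626439,  1.03885408]), 'ft_torque': array([-0.05353828,  0.00051   , -0.01129247]), 'grip_force': 0.0, 'gripper_width': 0.08558955407579708}
top 412.81013515041695 [0.34996004 0.17924771 0.89872689] [[0.02, -1.0, 0.01], [-0.98, -0.02, -0.19], [0.19, -0.01, -0.98]] 0.9958902994791666
scene 405.2357833856842 [0.01635416 0.61505341 0.82513964] [[-0.68, -0.73, 0.0], [-0.57, 0.52, -0.64], [0.47, -0.44, -0.77]] 0.9959259033203125
```

View pics/top1.png

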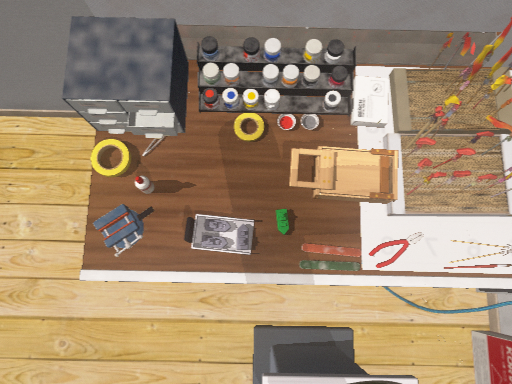

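View pics/scene1.png

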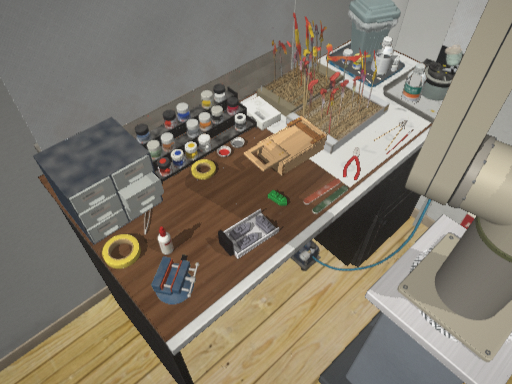

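The top view shows the box at (345,172) with its lid's hand-hole board to the left at (307,168). The tray is at (222,233) with its black grip at (189,229). The bottle is at (143,184).

Things that could be mistaken:
- **Castings:** the green hull at (282,220) is a decoy; I want the three grey hulls in the tray.
- **Tray:** the blue vise at (118,230) is not it.
- **Box:** the jig-like boxes at (450,110) are not it.

Next I check the choice in a close crop and measure.

Run:
```python
from h import *
d=np.load("im1.npz",allow_pickle=True); a=d["top"].item()
W=cloud(a); z=W[...,2]
f=a["frame"][135:260,85:410]; cv2.imwrite("pics/crop1.png",cv2.resize(f[:,:,::-1],None,fx=2.4,fy=2.4,interpolation=cv2.INTER_CUBIC))
def rect(m,n):
    P=W[m][:,:2].astype(np.float32)
    (c,s,an)=cv2.minAreaRect((P*1000)); print(n,len(P),np.round(c,1),np.round(s,1),round(an,1),"z med",np.nanmedian(z[m]).round(4),np.nanpercentile(z[m],[5,95]).round(4))
M=np.zeros(z.shape,bool); M[135:212,280:404]=1
print("desk z",np.nanmedian(z[195:205,170:200]))
rect(M&(z>.03)&(z<.08),"box+lid")
rect(M&(z>.047)&(z<.0535),"board/bar")
rect(M&(z>.0535)&(z<.058),"rails")
T=np.zeros(z.shape,bool); T[205:262,175:265]=1
rect(T&(z>.010),"tray"); rect(T&(z>.045)&(z<.06),"grip")
B=np.zeros(z.shape,bool); B[165:200,128:160]=1
rect(B&(z>.07),"bottle top")
np.set_printoptions(linewidth=200)
print((z[168,285:402:3]*1000).round(0)); print((z[230,180:262:3]*1000).round(0))
hsv=cv2.cvtColor(a["frame"],cv2.COLOR_RGB2HSV)
```

```text
desk z 0.00036651733854872043
box+lid 5304 [580.2 -16.5] [246.2 172.7] 86.9 z med 0.0451 [0.0336 0.0551]
board/bar 1342 [570.4  -6.7] [227.6 108.2] 86.7 z med 0.0518 [0.0477 0.0533]
rails 642 [571.4  -6.5] [226.1 108.3] 85.9 z med 0.0547 [0.0536 0.057 ]
tray 1288 [435.3 254.5] [137.2  74.6] 85.2 z med 0.0181 [0.0137 0.0537]
grip 145 [440.3 316.7] [12.3 49.3] 84.3 z med 0.0536 [0.0497 0.0563]
bottle top 44 [535.9 416.7] [10.1 13.1] 66.8 z med 0.0806 [0.0718 0.0894]
[ 1.  1. 52. 50. 50. -0. -0. -2. -3.  1. 11. 43. 53. 53. 52. 50. 52. 44. 46. 43. 43. 43. 44. 45. 43. 44. 43. 46. 43. 46. 45. 45. 52. 56. 50. 43. 47. 56. 36.]
[-0.  0. 54. nan 40. 16.  5.  5.  5.  2.  8. 14. 15. 17. 16. 15.  2.  6.  4.  2. 13. 16. 11.  2.  2.  1.  1. -2.]
```

View pics/crop1.png

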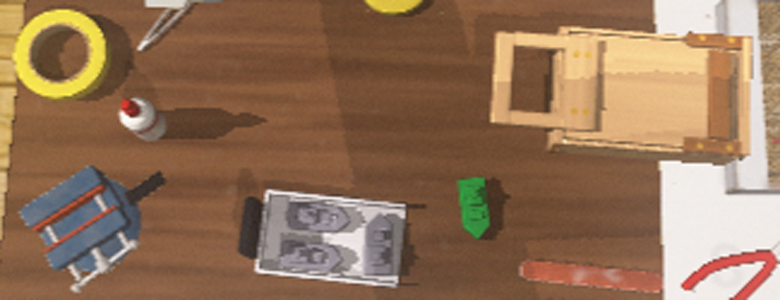

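The crop confirms it: the lid's hole board points left (+y world), and three grey hulls lie in the tray with its black grip on the left. The measured sizes agree (box plus bar 227 x 108 mm, tray 137 x 75 mm, grip 12 x 49 mm). Estimates: box centre (0.569,-0.035), bar (0.5765,0.099), box x axis (-0.058,-0.998).

```bash
cat >> h.py <<'E'
def rel(pos,R=None):
    o=observe(); C=Rn.from_quat(o["tool_rot"]); d=C.inv().apply(np.array(pos)-o["position"])/.03
    r=np.zeros(3) if R is None else np.degrees((C.inv()*R).as_rotvec())/10
    print("t",round(o["clock"],2),"pos",o["position"].round(4),"F",o["force"].round(1),"w",round(o["gripper_width"],4),"gf",round(o["grip_force"],1),"j",o["joint_pos"].round(2)); print("rows:",d.round(2),r.round(2))
def down(ydir,tilt=0):
    "tool y along ydir (horizontal), z down, then tilted about tool x by tilt deg"
    y=np.array([*ydir,0.]);y/=np.linalg.norm(y); z=np.array([0,0,-1.]); x=np.cross(y,z)
    return Rn.from_matrix(np.stack([x,y,z],1))*Rn.from_euler('x',tilt,degrees=True)
BX=np.array([-.058,-.998]); BAR=np.array([.5765,.0986,.048])
E
R='[6.4,-5.8,0,0,0,0,-0.2]'
python3 -m inch '[[6.4,-5.8,0,0,0,0,-0.2],[6.4,-5.8,0,0,0,0,-0.2],[6.4,-5.8,0,0,0,0,-0.2],[6.4,-5.8,0,0,0,0,-0.2],[6.4,-5.8,0,0,0,0,-0.2]]'
python3 -m inch '[[6.4,-5.8,0,0,0,0,-0.2],[6.4,-5.8,0,0,0,0,-0.2],[6.4,-5.8,0,0,0,0,-0.2],[6.4,-5.8,0,0,0,0,-0.2],[6.4,-5.8,0,0,0,0,-0.2]]'
python3 -m inch '[[6.4,-5.8,0,0,0,-5,-0.2],[6.4,-5.8,0,0,0,-5,-0.2],[6.4,-5.8,0,0,0,-5,-0.2],[6.4,-5.8,0,0,0,-5,-0.2],[6.4,-5.8,0,0,0,-5,-0.2]]'
python3 -m inch '[[0,0,0,0,0,-5,-0.2],[0,0,0,0,0,-5,-0.2],[0,0,0,0,0,-5,-0.2],[0,0,0,0,0,-5,-0.2],[0,0,0,0,0,-5,-0.2]]'
python3 -m inch '[[0,0,0,0,0,-5,-0.2],[0,0,0,0,0,-5,-0.2],[0,0,0,0,0,-5,-0.2],[0,0,0,0,0,-5,-0.2],[0,0,0,0,0,-5,-0.2]]'
python3 -c "
from h import *
rel(BAR+[0,0,.06],down(-BX))"
```

```text
clock: 0.72
position: [0.3125, -0.3457, 0.2311]
tool_rot: [0.988, 0.154, 0.0, -0.0]
force: [0.0, 0.1, -0.1]
gripper_width: 0.0514
grip_force: 0.0
clock: 1.35
position: [0.4431, -0.1225, 0.231]
tool_rot: [0.988, 0.154, -0.0, -0.0]
force: [-0.6, -1.1, -0.5]
gripper_width: 0.0513
grip_force: 0.0
clock: 1.98
position: [0.574, 0.1002, 0.23]
tool_rot: [0.83, 0.558, -0.001, -0.0]
force: [-0.7, -0.4, -0.8]
gripper_width: 0.0512
grip_force: 0.0
clock: 2.6
position: [0.5731, 0.0965, 0.2307]
tool_rot: [0.518, 0.856, -0.001, -0.0]
force: [0.2, 0.5, -0.2]
gripper_width: 0.0511
grip_force: 0.0
clock: 3.22
position: [0.5732, 0.0964, 0.2308]
tool_rot: [0.108, 0.994, -0.0, -0.0]
force: [-0.3, -0.4, 0.0]
gripper_width: 0.0512
grip_force: 0.0
t 3.23 pos [0.5732 0.0964 0.2308] F [-0.3 -0.4  0. ] w 0.0512 gf 0.0 j [ 0.08  0.08  1.54 -0.    1.52 -1.28]
rows: [-0.1   0.1   4.09] [-0.01 -0.   -0.9 ]
```

```bash
python3 -m inch '[[-0.1,0.1,2,0,0,-0.9,-0.2],[-0.1,0.1,4,0,0,-0.9,-0.2],[-0.1,0.1,4,0,0,-0.9,-0.2]]'
python3 - <<'E'
from h import *
d=np.load("im1.npz",allow_pickle=True)
for n in("top","scene"):
    im=d[n].item(); W=cloud(im)
    c=(W[...,:2]-np.array([.5687,-.0351])); bx=c@BX; by=c@np.array([.998,-.058]); z=W[...,2]
    for nm,m in(("bar",(bx<-.124)&(bx>-.16)&(abs(by)<.03)&(z>.046)&(z<.06)),("board",(bx<-.05)&(bx>-.16)&(abs(by)<.06)&(z>.047)&(z<.06)),("rearwall",(bx>.06)&(bx<.1)&(abs(by)<.07)&(z>.048)&(z<.06)),("wholebox",(abs(bx)<.1)&(abs(by)<.07)&(z>.03)&(z<.06))):
        print(n,nm,m.sum(),"bx",np.percentile(bx[m],[1,50,99]).round(4),"by",np.percentile(by[m],[1,50,99]).round(4),"z",np.median(z[m]).round(4))
rel(BAR+[0,0,-.021],down(-BX))
E
```

```text
clock: 3.6
position: [0.5718, 0.0986, 0.105]
tool_rot: [0.032, 0.999, -0.001, -0.006]
force: [-0.4, 0.0, -0.7]
gripper_width: 0.0508
grip_force: 0.0
top bar 208 bx [-0.1421 -0.1344 -0.1264] by [-0.0295 -0.0007  0.0296] z 0.0522
top board 1079 bx [-0.1416 -0.0836 -0.0528] by [-0.0418 -0.0009  0.0417] z 0.0522
top rearwall 420 bx [0.0601 0.0765 0.0847] by [-0.0534  0.0022  0.053 ] z 0.0541
top wholebox 4537 bx [-0.0926  0.007   0.0981] by [-0.0599 -0.0025  0.0624] z 0.045
scene bar 110 bx [-0.1431 -0.1365 -0.1261] by [-0.0293 -0.0008  0.0288] z 0.0507
scene board 538 bx [-0.143  -0.0896 -0.0529] by [-0.0428 -0.0027  0.0424] z 0.0507
scene rearwall 176 bx [0.0601 0.0765 0.0984] by [-0.0546 -0.0023  0.052 ] z 0.0532
scene wholebox 1970 bx [-0.0932 -0.0003  0.0962] by [-0.0608 -0.0082  0.0526] z 0.0441
t 3.6 pos [0.5718 0.0986 0.105 ] F [-0.4  0.  -0.7] w 0.0508 gf 0.0 j [ 0.08  0.18  1.67 -0.    1.3  -1.42]
rows: [-0.19  0.01  2.6 ] [-0.01 -0.07 -0.03]
```

Both views agree with the bar estimate to 1–2 mm, so I descend and grip.

```bash
python3 -m inch '[[-0.2,0,1.5,0,0,0,-0.2],[-0.2,0,2.6,0,0,0,-0.2],[-0.2,0,2.6,0,0,0,-0.2]]'
python3 -m inch '[[0,0,0,0,0,0,1],[0,0,0,0,0,0,1],[0,0,0,0,0,0,1],[0,0,0,0,0,0,1],[0,0,0,0,0,0,1]]'
python3 -c "
from h import *
rel(BAR+[0,0,-.021],down(-BX))"
```

```text
clock: 3.98
position: [0.5818, 0.0994, 0.0331]
tool_rot: [0.031, 1.0, -0.0, -0.001]
force: [-0.1, -0.2, 0.3]
gripper_width: 0.0514
grip_force: 0.0
clock: 4.6
position: [0.5844, 0.1005, 0.0353]
tool_rot: [0.031, 1.0, 0.0, 0.002]
force: [2.8, -0.6, 6.6]
gripper_width: 0.0145
grip_force: 59.9
t 4.6 pos [0.5844 0.1005 0.0353] F [ 2.8 -0.6  6.6] w 0.0145 gf 59.9 j [ 0.08  0.28  1.69 -0.    1.17 -1.43]
rows: [ 0.26 -0.08  0.27] [ 0.    0.02 -0.02]
```

The grip landed 8 mm high and off-centre because I computed it from a moving reading. I regrip properly.

```bash
python3 -m inch '[[0,0,0,0,0,0,-0.2],[0,0,0,0,0,0,-0.2],[0,0,0,0,0,0,-0.2],[0,0,0,0,0,0,-0.2]]'
python3 -c "
from h import *
rel(BAR+[0,0,-.021],down(-BX))"
```

```text
clock: 5.1
position: [0.5821, 0.1003, 0.0329]
tool_rot: [0.031, 1.0, -0.0, -0.0]
force: [-1.4, 0.4, 0.1]
gripper_width: 0.0511
grip_force: 0.0
t 5.1 pos [0.5821 0.1003 0.0329] F [-1.4  0.4  0.1] w 0.0511 gf 0.0 j [ 0.08  0.29  1.69 -0.    1.17 -1.43]
rows: [ 0.18 -0.07  0.2 ] [-0.   -0.   -0.02]
```

```bash
python3 -m inch '[[0.18,-0.05,0.2,0,0,0,-0.2],[0.18,-0.05,0.2,0,0,0,-0.2],[0.18,-0.05,0.2,0,0,0,-0.2]]'
python3 -m inch '[[0,0,0,0,0,0,1],[0,0,0,0,0,0,1],[0,0,0,0,0,0,1],[0,0,0,0,0,0,1],[0,0,0,0,0,0,1]]'
python3 -c "
from h import *
rel(BAR+[0,0,-.021],down(-BX))
a=get_image('top');b=get_image('scene')
f=lambda i,s:cv2.resize(i['frame'][s][:,:,::-1],None,fx=3,fy=3,interpolation=cv2.INTER_CUBIC)
cv2.imwrite('pics/grip1.png',np.hstack([f(a,np.s_[120:220,270:400]),f(b,np.s_[100:200,220:350])]))"
```

```text
clock: 5.48
position: [0.5768, 0.0992, 0.0271]
tool_rot: [0.031, 1.0, -0.0, -0.0]
force: [-0.6, 0.1, 0.3]
gripper_width: 0.0515
grip_force: 0.0
clock: 6.1
position: [0.5773, 0.0994, 0.0276]
tool_rot: [0.031, 1.0, 0.0, 0.0]
force: [1.2, 1.7, 2.6]
gripper_width: 0.0148
grip_force: 58.5
t 6.1 pos [0.5773 0.0994 0.0276] F [1.2 1.7 2.6] w 0.0148 gf 58.5 j [ 0.08  0.28  1.71  0.    1.15 -1.43]
rows: [ 0.03 -0.03  0.02] [ 0.    0.   -0.02]
```

View pics/grip1.png

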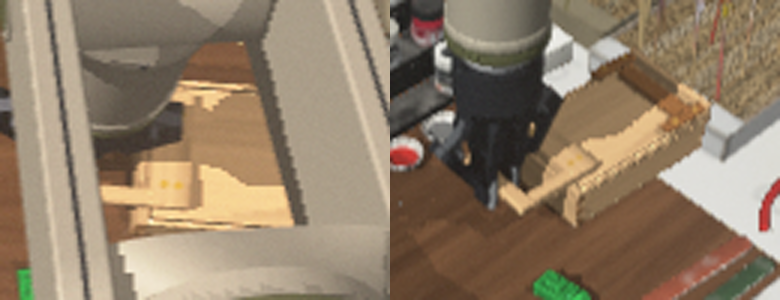

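The fingers straddle the bar, one in the hole. Now I lift with a slight tilt.

```bash
python3 -m inch '[[0,0,-0.15,-0.12,0,0,1],[0,0,-0.3,-0.24,0,0,1],[0,0,-0.43,-0.35,0,0,1],[0,0,-0.43,-0.35,0,0,1],[0,0,-0.43,-0.35,0,0,1]]'
python3 -m inch '[[0,0,0,0,0,0,1],[0,0,0,0,0,0,1]]'
python3 -c "
from h import *
o=observe();print(Rn.from_quat(o['tool_rot']).as_matrix().round(3))
a=get_image('top');b=get_image('scene')
f=lambda i,s:cv2.resize(i['frame'][s][:,:,::-1],None,fx=3,fy=3,interpolation=cv2.INTER_CUBIC)
cv2.imwrite('pics/lift1.png',np.hstack([f(a,np.s_[120:220,270:400]),f(b,np.s_[100:200,220:350])]))
W=cloud(b);c=W[...,:2]-np.array([.5687,-.0351]);bx=c@BX;by=c@np.array([.998,-.058]);z=W[...,2]
for lo in np.arange(-.14,.08,.02):
    m=(bx>lo)&(bx<lo+.02)&(abs(by)<.035)&(z>.03)&(z<.09);print(round(lo,2),m.sum(),np.median(z[m]).round(4) if m.any() else 0)
"
```

```text
clock: 6.82
position: [0.577, 0.0999, 0.0406]
tool_rot: [0.031, 0.999, 0.032, 0.001]
force: [1.7, 6.4, 1.2]
gripper_width: 0.0148
grip_force: 58.8
clock: 7.08
position: [0.577, 0.1, 0.0405]
tool_rot: [0.031, 0.999, 0.032, 0.001]
force: [1.3, 6.9, -0.1]
gripper_width: 0.0147
grip_force: 58.8
[[-0.998  0.062  0.004]
 [ 0.062  0.996  0.063]
 [-0.     0.063 -0.998]]
-0.14 98 0.0649
-0.12 44 0.0814
-0.1 61 0.0409
-0.08 109 0.0595
-0.06 69 0.0577
-0.04 119 0.0497
-0.02 113 0.0486
0.0 116 0.0472
0.02 110 0.0459
0.04 142 0.0487
0.06 129 0.0511
0.08 25 0.0534
```

The plate slopes 3.6° and its front underside is at about 47 mm, above the lip. Now I slide it.

```bash
python3 -m inch '[[0,0.4,0.02,0,0,0,1],[0,0.8,0.05,0,0,0,1],[0,1.2,0.07,0,0,0,1],[0,1.6,0.1,0,0,0,1],[0,1.6,0.1,0,0,0,1]]'
python3 -c "
from h import *
rel(BAR)
b=get_image('scene')
W=cloud(b);c=W[...,:2]-np.array([.5687,-.0351]);bx=c@BX;by=c@np.array([.998,-.058]);z=W[...,2]
for lo in np.arange(-.14,.1,.02):
    m=(bx>lo)&(bx<lo+.02)&(abs(by)<.035)&(z>-.03)&(z<.09);print(round(lo,2),m.sum(),np.median(z[m]).round(4) if m.any() else 0)
"
```

```text
clock: 7.8
position: [0.5799, 0.1485, 0.0401]
tool_rot: [0.03, 0.999, 0.031, 0.001]
force: [-0.4, 0.6, -0.3]
gripper_width: 0.0148
grip_force: 58.9
t 7.8 pos [0.5799 0.1485 0.0401] F [-0.4  0.6 -0.3] w 0.0148 gf 58.9 j [ 0.13  0.28  1.68  0.07  1.17 -1.41]
rows: [ 0.01 -1.65 -0.36] [0. 0. 0.]
-0.14 146 0.001
-0.12 197 0.0561
-0.1 153 0.0487
-0.08 119 0.049
-0.06 121 0.0476
-0.04 117 0.0465
-0.02 116 0.0453
0.0 145 0.0515
0.02 12 0.0443
0.04 7 0.0065
0.06 281 0.0313
0.08 30 0.0542
```

```bash
python3 -m inch '[[0,0.2,0.01,0,0,0,1],[0,0.4,0.02,0,0,0,1],[0,0.6,0.04,0,0,0,1],[0,0.8,0.05,0,0,0,1],[0,0.8,0.05,0,0,0,1]]'
python3 -m inch '[[0,0,-0.4,0,0,0,1],[0,0,-0.8,0.1,0,0,1],[0,0,-1.2,0.2,0,0,1],[0,0,-1.6,0.3,0,0,1],[0,0,-1.6,0.35,0,0,1]]'
python3 -m inch '[[0.1,1,0,0,0,0,1],[0.2,2,0,0,0,0,1],[0.3,3,0,0,0,0,1],[0.3,4,0,0,0,0,1],[0.3,5,0,0,0,0,1]]'
python3 -m inch '[[0,0.4,0,0,0,0,1],[0,0.4,0,0,0,0,1],[0,0.4,0,0,0,0,1]]'
python3 -c "
from h import *
rel([.585,.335,.05],down(-BX))
for n in('top','scene'):
  b=get_image(n);save(b,'carry_%s.png'%n)
  W=cloud(b);c=W[...,:2]-observe()['position'][:2];bx=c@BX;by=c@np.array([.998,-.058]);z=W[...,2]
  for lo in np.arange(-.02,.24,.02):
    m=(bx>lo)&(bx<lo+.02)&(abs(by)<.035)&(z>.03)&(z<.12);print(n,round(lo,2),m.sum(),np.median(z[m]).round(4) if m.any() else 0)
"
```

```text
clock: 8.48
position: [0.5815, 0.1719, 0.0402]
tool_rot: [0.031, 0.999, 0.031, 0.001]
force: [-0.3, -0.3, 0.2]
gripper_width: 0.0145
grip_force: 58.9
clock: 9.1
position: [0.5824, 0.1687, 0.0899]
tool_rot: [0.031, 1.0, -0.0, 0.001]
force: [0.6, -0.1, -0.6]
gripper_width: 0.0145
grip_force: 58.8
clock: 9.72
position: [0.5811, 0.3194, 0.0873]
tool_rot: [0.031, 1.0, -0.0, -0.0]
force: [0.1, 0.2, -0.7]
gripper_width: 0.0146
grip_force: 58.8
clock: 10.1
position: [0.5823, 0.3294, 0.0877]
tool_rot: [0.031, 1.0, -0.0, -0.0]
force: [-0.5, -0.3, -1.6]
gripper_width: 0.0144
grip_force: 58.8
t 10.1 pos [0.5823 0.3294 0.0877] F [-0.5 -0.3 -1.6] w 0.0144 gf 58.8 j [ 0.44  0.42  1.42 -0.    1.31 -1.07]
rows: [-0.08  0.19  1.26] [-0.   -0.   -0.02]
top -0.02 63 0.1121
top 0.0 97 0.1121
top 0.02 17 0.1112
top 0.04 21 0.1118
top 0.06 12 0.113
top 0.08 9 0.1038
top 0.1 143 0.1035
top 0.12 304 0.1032
top 0.14 338 0.103
top 0.16 340 0.1029
top 0.18 346 0.1102
top 0.2 195 0.1031
top 0.22 0 0
scene -0.02 102 0.11
scene 0.0 112 0.1109
scene 0.02 19 0.1096
scene 0.04 68 0.1097
scene 0.06 151 0.1104
scene 0.08 140 0.1028
scene 0.1 168 0.1021
scene 0.12 168 0.1019
scene 0.14 162 0.1018
scene 0.16 161 0.1016
scene 0.18 196 0.1086
scene 0.2 38 0.1018
scene 0.22 0 0
```

View pics/carry_scene.png

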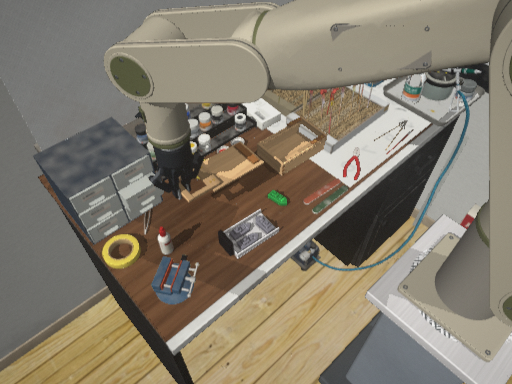

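The lid hangs level above free desk. The fingers reach 21 mm below the bar centre, so I will rest the rear edge first and release just above the desk. First I check that the footprint is clear.

Run:
```python
from h import *
W=cloud(np.load("im1.npz",allow_pickle=True)["top"].item())
m=(W[...,0]>.51)&(W[...,0]<.66)&(W[...,1]>.09)&(W[...,1]<.38)
print(m.sum(),np.nanmax(W[...,2][m])); k=m&(W[...,2]>.012); print(W[k].min(0) if k.any() else None)
rel([.582,.33,.012],down(-BX)*Rn.from_euler('x',-3.5,degrees=True))
```

```text
8692 0.13924214401492557
[0.53425202 0.09044162 0.01206817]
t 10.2 pos [0.5824 0.3294 0.088 ] F [ 0.1 -0.1 -0.6] w 0.0144 gf 58.8 j [ 0.44  0.41  1.42 -0.    1.31 -1.07]
rows: [0.01 0.02 2.53] [-0.35 -0.   -0.03]
```

```bash
python3 - <<'E'
from h import *
W=cloud(np.load("im1.npz",allow_pickle=True)["top"].item())
k=(W[...,0]>.51)&(W[...,0]<.66)&(W[...,1]>.109)&(W[...,1]<.38)&(W[...,2]>.008)
n,l,s,c=cv2.connectedComponentsWithStats(k.astype(np.uint8))
for i in range(1,n):
    if s[i,4]>3: print(s[i],W[l==i].min(0).round(3),W[l==i].max(0).round(3))
E
python3 -m inch '[[0,0,0.8,-0.1,0,0,1],[0,0,1.6,-0.25,0,0,1],[0,0,1.6,-0.35,0,0,1]]'
```

```text
[155 111   3   4   7] [0.655 0.376 0.135] [0.66  0.38  0.139]
[157 117  22  22 227] [0.626 0.347 0.063] [0.66  0.38  0.117]
[238 135  21   6  80] [0.647 0.177 0.008] [0.66  0.223 0.014]
clock: 10.58
position: [0.5804, 0.3288, 0.0374]
tool_rot: [0.031, 0.999, 0.03, -0.001]
force: [-0.2, -0.1, -1.7]
gripper_width: 0.0147
grip_force: 58.8
```

The drawer cabinet corner (x>0.626, y>0.347) is close, so I shift 25 mm toward the robot and 20 mm toward the box, then lower with a little more tilt.

```bash
python3 -m inch '[[0.4,-0.3,0,-0.1,0,0,1],[0.8,-0.6,0,-0.2,0,0,1],[0.8,-0.6,0.4,-0.2,0,0,1],[0.8,-0.6,0.7,-0.2,0,0,1],[0.8,-0.6,0.7,-0.2,0,0,1]]'
python3 -m inch '[[0,0,0.05,0,0,0,1],[0,0,0.1,0,0,0,1],[0,0,0.1,0,0,0,1]]'
python3 -c "
from h import *
rel([.56,.31,.009])
for n in('top','scene'):
  b=get_image(n)
  W=cloud(b);c=W[...,:2]-observe()['position'][:2];bx=c@BX;by=c@np.array([.998,-.058]);z=W[...,2]
  for lo in np.arange(-.02,.24,.04):
    m=(bx>lo)&(bx<lo+.02)&(abs(by)<.035)&(z>.004)&(z<.12);print(n,round(lo,2),m.sum(),np.median(z[m]).round(4) if m.any() else 0)
"
```

```text
clock: 11.2
position: [0.5567, 0.3153, 0.0167]
tool_rot: [0.031, 0.998, 0.047, 0.001]
force: [0.7, 0.3, -1.5]
gripper_width: 0.0144
grip_force: 58.8
clock: 11.58
position: [0.5573, 0.3157, 0.015]
tool_rot: [0.031, 0.998, 0.048, 0.001]
force: [-0.4, 0.5, -1.4]
gripper_width: 0.0147
grip_force: 58.8
t 11.57 pos [0.5573 0.3157 0.015 ] F [-0.4  0.5 -1.4] w 0.0147 gf 58.8 j [ 0.39  0.39  1.6   0.1   1.11 -1.16]
rows: [-0.1  -0.2   0.18] [0. 0. 0.]
top -0.02 16 0.0401
top 0.02 47 0.0571
top 0.06 343 0.0332
top 0.1 67 0.0208
top 0.14 0 0
top 0.18 238 0.0189
top 0.22 2 0.005
scene -0.02 247 0.0692
scene 0.02 100 0.0669
scene 0.06 187 0.032
scene 0.1 156 0.019
scene 0.14 143 0.0149
scene 0.18 172 0.0176
scene 0.22 1 0.0046
```

```bash
python3 -m inch '[[0,0,0.1,0,0,0,1],[0,0,0.2,0,0,0,1],[0,0,0.2,0,0,0,1]]'
python3 -m inch '[[0,0,0.05,0,0,0,1],[0,0,0.1,0,0,0,1],[0,0,0.1,0,0,0,1]]'
```

```text
clock: 12.05
position: [0.5571, 0.3161, 0.0087]
tool_rot: [0.031, 0.998, 0.048, 0.001]
force: [0.9, -0.0, -0.0]
gripper_width: 0.0148
grip_force: 58.9
clock: 12.42
position: [0.5574, 0.3165, 0.006]
tool_rot: [0.031, 0.998, 0.048, 0.002]
force: [0.2, 0.8, 0.7]
gripper_width: 0.015
grip_force: 58.9
```

The rear edge is resting on the desk, so I release.

```bash
python3 -m inch '[[0,0,0,0,0,0,0.5],[0,0,0,0,0,0,0],[0,0,0,0,0,0,-0.2],[0,0,0,0,0,0,-0.2],[0,0,0,0,0,0,-0.2]]'
python3 -m inch '[[0,0,-0.7,0,0,0,-0.2],[0,0,-1.5,0.5,0,0,-0.2],[0,0,-3,0.5,0,0,-0.2],[0,0,-4,0.5,0,0,-0.2],[0,0,-4,0.5,0,0,-0.2]]'
python3 -c "
from h import *
rel([.4403,.3167,.2],down([.084,.996]))
for n in('top','scene'):
  b=get_image(n)
  W=cloud(b);c=W[...,:2]-np.array([.5573,.3157]);bx=c@BX;by=c@np.array([.998,-.058]);z=W[...,2]
  for lo in np.arange(-.02,.24,.04):
    m=(bx>lo)&(bx<lo+.02)&(abs(by)<.035)&(z>.004)&(z<.05);print(n,round(lo,2),m.sum(),np.median(z[m]).round(4) if m.any() else 0)
"
```

```text
clock: 13.05
position: [0.5573, 0.3165, 0.006]
tool_rot: [0.031, 0.998, 0.048, 0.001]
force: [1.1, -0.9, 0.9]
gripper_width: 0.0515
grip_force: 0.0
clock: 13.68
position: [0.5593, 0.306, 0.1312]
tool_rot: [0.031, 0.999, 0.006, 0.004]
force: [1.1, -0.5, 0.2]
gripper_width: 0.0514
grip_force: 0.0
t 13.68 pos [0.5593 0.306  0.1312] F [ 1.1 -0.5  0.2] w 0.0514 gf 0.0 j [ 0.42  0.28  1.5   0.01  1.35 -1.09]
rows: [ 3.96  0.14 -2.32] [0.07 0.04 0.13]
top -0.02 87 0.0142
top 0.02 30 0.0139
top 0.06 259 0.0145
top 0.1 0 0
top 0.14 47 0.0068
top 0.18 282 0.0139
top 0.22 4 0.0042
scene -0.02 78 0.0123
scene 0.02 38 0.0115
scene 0.06 166 0.013
scene 0.1 115 0.0054
scene 0.14 113 0.0055
scene 0.18 174 0.0124
scene 0.22 0 0
```

The lid lies flat (board top 14 mm, plate top 6 mm). Now I refine the tray grip position.

```bash
python3 -m inch '[[2,0,0,0,0,0,-0.2],[4,0,-1,0,0,0.1,-0.2],[4,0.1,-1,0.1,0,0.1,-0.2]]'
python3 - <<'E'
from h import *
d=np.load("im1.npz",allow_pickle=True)
TX=np.array([-.084,-.996]);TY=np.array([.996,-.084])
for n in("top","scene"):
    im=d[n].item(); W=cloud(im); c=W[...,:2]-np.array([.4403,.3167]); x=c@TX;y=c@TY;z=W[...,2]
    q=lambda m:(m.sum(),"x",np.percentile(x[m],[2,50,98]).round(4),"y",np.percentile(y[m],[2,50,98]).round(4))
    g=(abs(x)<.03)&(abs(y)<.04)
    print(n,"griptop",*q(g&(z>.05)&(z<.058)))
    print("tray",*q((x>-.03)&(x<.16)&(abs(y)<.05)&(z>.012)&(z<.06)))
    print("hulls",*q((x>.012)&(x<.125)&(abs(y)<.032)&(z>.019)&(z<.028)))
    P=W[g&(z>.05)&(z<.058)][:,:2].astype(np.float32)*1000; print(cv2.minAreaRect(P))
rel([.4403,.3167,.08],down(-TX))
E
```

```text
clock: 14.15
position: [0.434, 0.3151, 0.1558]
tool_rot: [0.039, 0.999, -0.005, -0.001]
force: [1.1, -0.6, 0.4]
gripper_width: 0.0515
grip_force: 0.0
top griptop 133 x [-0.0059  0.0001  0.0057] y [-0.0231 -0.0001  0.0239]
tray 1266 x [-0.0034  0.0549  0.1227] y [-0.0363 -0.0027  0.0366]
hulls 211 x [0.0343 0.054  0.118 ] y [-0.0243 -0.0088  0.0242]
((440.82720947265625, 316.6429748535156), (12.276971817016602, 48.2066764831543), 84.30577087402344)
scene griptop 83 x [-0.0071 -0.0017  0.0036] y [-0.0234  0.0001  0.0226]
tray 956 x [-0.0071  0.0489  0.1214] y [-0.037  -0.0074  0.0361]
hulls 127 x [0.0338 0.0489 0.1156] y [-0.0244 -0.0122  0.0224]
((440.4359436035156, 318.3924865722656), (10.899579048156738, 47.02423858642578), 84.67359924316406)
t 14.15 pos [0.434  0.3151 0.1558] F [ 1.1 -0.6  0.4] w 0.0515 gf 0.0 j [ 0.54  0.01  1.75 -0.01  1.38 -0.95]
rows: [-0.21  0.09  2.53] [-0.05 -0.01  0.04]
```

```bash
python3 -m inch '[[-0.2,0.09,1.3,0,0,0,0],[-0.2,0.09,2.5,0,0,0,0],[-0.2,0.09,2.5,0,0,0,0],[-0.2,0.09,2.5,0,0,0,0]]'
python3 -c "
from h import *
rel([.4405,.3175,.024],down([.084,.996]))"
```

```text
clock: 14.65
position: [0.4437, 0.3168, 0.081]
tool_rot: [0.04, 0.999, -0.004, -0.0]
force: [0.5, 0.4, 0.6]
gripper_width: 0.0428
grip_force: 0.0
t 14.65 pos [0.4437 0.3168 0.081 ] F [0.5 0.4 0.6] w 0.0428 gf 0.0 j [ 0.53  0.11  1.79 -0.01  1.24 -0.96]
rows: [0.11 0.03 1.9 ] [-0.05 -0.    0.03]
```

```bash
python3 -m inch '[[0.1,0.03,1,-0.05,0,0,0],[0.1,0.03,1.9,-0.05,0,0,0],[0.1,0.03,1.9,-0.05,0,0,0],[0.1,0.03,1.9,-0.05,0,0,0]]'
python3 -m inch '[[0,0,0,0,0,0,0.4],[0,0,0,0,0,0,1],[0,0,0,0,0,0,1],[0,0,0,0,0,0,1],[0,0,0,0,0,0,1]]'
python3 -c "
from h import *
rel([.4405,.3175,.024],down([.084,.996]))"
```

```text
clock: 15.15
position: [0.4416, 0.3181, 0.0256]
tool_rot: [0.04, 0.999, 0.001, 0.001]
force: [0.2, 0.8, 1.4]
gripper_width: 0.0427
grip_force: 0.0
clock: 15.78
position: [0.4413, 0.3181, 0.025]
tool_rot: [0.04, 0.999, 0.001, 0.001]
force: [-0.8, -0.2, 7.3]
gripper_width: 0.0109
grip_force: 59.5
t 15.78 pos [0.4413 0.3181 0.025 ] F [-0.8 -0.2  7.3] w 0.0109 gf 59.5 j [ 0.53  0.18  1.83  0.    1.13 -0.96]
rows: [ 0.03 -0.02  0.03] [0.01 0.01 0.03]
```

Tray gripped (force closed at 11 mm width). I lift it gently and compute the carry.

```bash
cat >> h.py <<'E'
BC=np.array([.5687,-.0351])
def pour(t,bx,z):
    R=down(-BX)*Rn.from_euler('x',-t,degrees=True)
    L=np.array([*(BC+BX*bx),z]); rel(L-R.apply([0,-.132,.022]),R)
E
python3 -m inch '[[0,0,-0.3,0,0,0,1],[0,0,-1,0,0,0,1],[0,0,-2,0,0,0,1],[0,0,-3,0,0,0,1],[0,0,-3.8,0,0,0,1]]'
python3 -m inch '[[0,0,0,0,0,0,1],[0,0,0,0,0,0,1]]'
python3 -c "
from h import *
pour(0,-.05,.11)
b=get_image('scene'); cv2.imwrite('pics/tray1.png',cv2.resize(b['frame'][120:280,150:350][:,:,::-1],None,fx=3,fy=3))"
```

```text
clock: 16.4
position: [0.4403, 0.3174, 0.1391]
tool_rot: [0.04, 0.999, 0.0, 0.0]
force: [-0.1, 0.9, -2.7]
gripper_width: 0.0113
grip_force: 58.5
clock: 16.65
position: [0.4396, 0.317, 0.1364]
tool_rot: [0.04, 0.999, -0.0, -0.001]
force: [-0.0, 1.1, -2.2]
gripper_width: 0.0109
grip_force: 58.5
t 16.65 pos [0.4396 0.317  0.1364] F [-0.   1.1 -2.2] w 0.0109 gf 58.5 j [ 0.53  0.04  1.76 -0.    1.34 -0.96]
rows: [-5.09 -5.29  0.14] [-0.   -0.01 -0.12]
```

View pics/tray1.png

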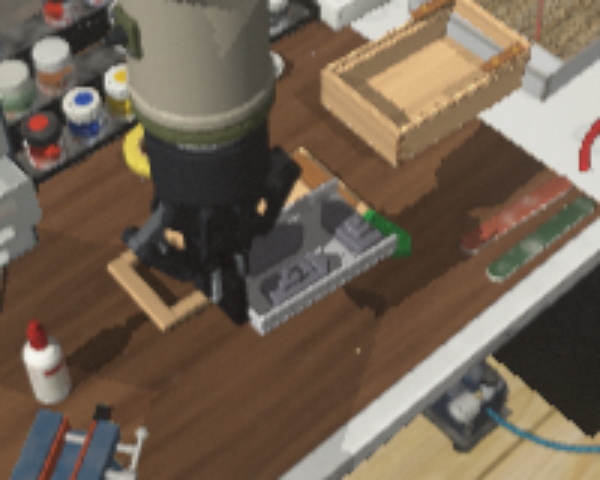

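The tray hangs level with the castings still in it, the lid lies on the desk, and the bottle stands. I carry it to the box in two gentle calls.

```bash
python3 -m inch '[[-0.3,-0.3,0,0,0,0,1],[-0.9,-0.9,0,0,0,0,1],[-1.5,-1.5,0,0,0,0,1],[-2.1,-2.2,0,0,0,0,1],[-2.7,-2.8,0,0,0,0,1]]'
python3 -m inch '[[-0.6,-0.6,0,0,0,0,1],[-1.2,-1.2,0,0,0,-0.05,1],[-1.8,-1.8,0,0,0,-0.1,1],[-2.2,-2.3,0,0,0,-0.12,1],[-2.4,-2.5,0.1,0,0,-0.12,1]]'
python3 -m inch '[[0,0,0,0,0,0,1],[0,0,0,0,0,0,1]]'
python3 -c "
from h import *
pour(0,-.05,.11)
for k in((8,.1),(16,.09),(24,.08),(32,.065),(40,.055)): print(k);pour(k[0],-.05,k[1])
b=get_image('scene');save(b,'tmp.png')
W=cloud(b); c=W[...,:2]-BC; x=c@BX;y=c@np.array([.998,-.058]);z=W[...,2]
m=(x<-.02)&(x>-.2)&(abs(y)<.06)&(z>.095)&(z<.145); print(np.percentile(x[m],[1,99]),np.percentile(y[m],[1,99]),np.percentile(z[m],[2,50,98]))
"
```

```text
clock: 17.32
position: [0.5147, 0.2255, 0.1364]
tool_rot: [0.04, 0.999, -0.0, -0.001]
force: [-0.0, 0.2, -2.2]
gripper_width: 0.0107
grip_force: 58.6
clock: 17.95
position: [0.5806, 0.1454, 0.134]
tool_rot: [0.03, 1.0, -0.0, -0.0]
force: [-0.2, -0.8, -1.8]
gripper_width: 0.011
grip_force: 58.6
clock: 18.2
position: [0.5797, 0.1473, 0.1342]
tool_rot: [0.029, 1.0, 0.0, -0.0]
force: [1.0, 0.5, -2.3]
gripper_width: 0.0115
grip_force: 58.6
t 18.2 pos [0.5797 0.1473 0.1342] F [ 1.   0.5 -2.3] w 0.0115 gf 58.6 j [ 0.16  0.19  1.6   0.    1.35 -1.35]
rows: [ 0.01 -0.03  0.07] [ 0. -0.  0.]
(8, 0.1)
t 18.2 pos [0.5797 0.1473 0.1342] F [ 1.   0.5 -2.3] w 0.0115 gf 58.6 j [ 0.16  0.19  1.6   0.    1.35 -1.35]
rows: [ 0.01 -0.17 -0.2 ] [-0.8 -0.   0. ]
(16, 0.09)
t 18.2 pos [0.5797 0.1473 0.1342] F [ 1.   0.5 -2.3] w 0.0115 gf 58.6 j [ 0.16  0.19  1.6   0.    1.35 -1.35]
rows: [ 0.01 -0.4  -0.44] [-1.6 -0.   0. ]
(24, 0.08)
t 18.2 pos [0.5797 0.1473 0.1342] F [ 1.   0.5 -2.3] w 0.0115 gf 58.6 j [ 0.16  0.19  1.6   0.    1.35 -1.35]
rows: [ 0.01 -0.7  -0.65] [-2.4 -0.   0. ]
(32, 0.065)
t 18.2 pos [0.5797 0.1473 0.1342] F [ 1.   0.5 -2.3] w 0.0115 gf 58.6 j [ 0.16  0.19  1.6   0.    1.35 -1.35]
rows: [ 0.01 -1.08 -0.65] [-3.2 -0.   0. ]
(40, 0.055)
t 18.2 pos [0.5797 0.1473 0.1342] F [ 1.   0.5 -2.3] w 0.0115 gf 58.6 j [ 0.16  0.19  1.6   0.    1.35 -1.35]
rows: [ 0.01 -1.53 -0.75] [-4. -0.  0.]
[-0.19051928 -0.05342226] [-0.03852808  0.03567274] [0.10928839 0.12264053 0.13812207]
```

The tray's lip lies at box x=-53 mm and is centred. I tip it.

```bash
python3 -m inch '[[0,-0.17,-0.2,-0.8,0,0,1],[0,-0.4,-0.44,-1.6,0,0,1],[0,-0.7,-0.65,-2.4,0,0,1],[0,-1.08,-0.65,-3.1,0,0,1],[0,-1.08,-0.65,-3.1,0,0,1]]'
python3 -c "
from h import *
for k in((31,.06),(36,.052),(40,.048),(45,.048),(50,.048)): pour(k[0],-.05,k[1])"
```

```text
clock: 18.88
position: [0.5777, 0.1126, 0.1528]
tool_rot: [0.03, 0.963, 0.267, 0.007]
force: [0.1, 0.2, -2.0]
gripper_width: 0.0107
grip_force: 59.0
t 18.88 pos [0.5777 0.1126 0.1528] F [ 0.1  0.2 -2. ] w 0.0107 gf 59.0 j [-0.22  0.15  1.71  0.54  1.41 -1.86]
rows: [0.01 0.01 0.24] [ 0.   -0.   -0.02]
t 18.88 pos [0.5777 0.1126 0.1528] F [ 0.1  0.2 -2. ] w 0.0107 gf 59.0 j [-0.22  0.15  1.71  0.54  1.41 -1.86]
rows: [ 0.01 -0.21  0.08] [-0.5  -0.   -0.02]
t 18.88 pos [0.5777 0.1126 0.1528] F [ 0.1  0.2 -2. ] w 0.0107 gf 59.0 j [-0.22  0.15  1.71  0.54  1.41 -1.86]
rows: [ 0.01 -0.37 -0.1 ] [-0.9   0.   -0.02]
t 18.88 pos [0.5777 0.1126 0.1528] F [ 0.1  0.2 -2. ] w 0.0107 gf 59.0 j [-0.22  0.15  1.71  0.54  1.41 -1.86]
rows: [ 0.01 -0.51 -0.46] [-1.4   0.   -0.02]
t 18.88 pos [0.5777 0.1126 0.1528] F [ 0.1  0.2 -2. ] w 0.0107 gf 59.0 j [-0.22  0.15  1.71  0.54  1.41 -1.86]
rows: [ 0.01 -0.68 -0.81] [-1.9   0.   -0.02]
```

```bash
python3 -m inch '[[0,-0.1,0.16,-0.25,0,0,1],[0,-0.21,0.08,-0.5,0,0,1],[0,-0.29,0,-0.7,0,0,1],[0,-0.37,-0.1,-0.9,0,0,1],[0,-0.37,-0.1,-0.9,0,0,1]]'
python3 -m inch '[[0,0,0,0,0,0,1],[0,0,0,0,0,0,1]]'
python3 -c "
from h import *
for k in((40,.048),(45,.048),(50,.048),(55,.05)): pour(k[0],-.05,k[1])
b=get_image('scene');a=get_image('top'); cv2.imwrite('pics/pour1.png',np.hstack([cv2.resize(b['frame'][100:220,210:350][:,:,::-1],None,fx=2.8,fy=2.8),cv2.resize(a['frame'][120:240,260:400][:,:,::-1],None,fx=2.8,fy=2.8)]))"
```

```text
clock: 19.5
position: [0.5776, 0.1031, 0.1506]
tool_rot: [0.028, 0.939, 0.342, 0.01]
force: [0.2, 0.1, -0.6]
gripper_width: 0.0109
grip_force: 59.0
clock: 19.75
position: [0.5777, 0.1035, 0.1511]
tool_rot: [0.027, 0.939, 0.342, 0.01]
force: [0.0, -0.0, -1.0]
gripper_width: 0.011
grip_force: 59.0
t 19.75 pos [0.5777 0.1035 0.1511] F [ 0. -0. -1.] w 0.011 gf 59.0 j [-0.32  0.21  1.71  0.68  1.46 -1.99]
rows: [ 0.03 -0.08 -0.01] [-0.  0.  0.]
t 19.75 pos [0.5777 0.1035 0.1511] F [ 0. -0. -1.] w 0.011 gf 59.0 j [-0.32  0.21  1.71  0.68  1.46 -1.99]
rows: [ 0.03 -0.16 -0.39] [-0.5  0.   0. ]
t 19.75 pos [0.5777 0.1035 0.1511] F [ 0. -0. -1.] w 0.011 gf 59.0 j [-0.32  0.21  1.71  0.68  1.46 -1.99]
rows: [ 0.03 -0.27 -0.76] [-1.  0.  0.]
t 19.75 pos [0.5777 0.1035 0.1511] F [ 0. -0. -1.] w 0.011 gf 59.0 j [-0.32  0.21  1.71  0.68  1.46 -1.99]
rows: [ 0.03 -0.38 -1.17] [-1.5  0.   0. ]
```

View pics/pour1.png

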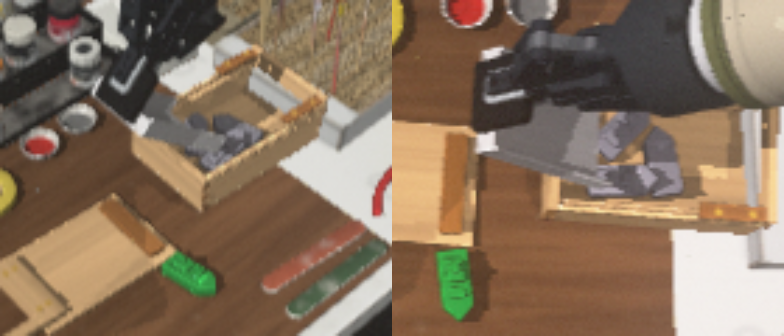

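All three castings are in the box, two perhaps still leaning on the lip. I tip further while raising and drawing the tray back, then wait.

```bash
python3 -m inch '[[0,-0.16,-0.39,-0.5,0,0,1],[0,-0.27,-0.76,-1,0,0,1],[0,-0.27,-0.76,-1,0,0,1],[0,-0.27,-0.76,-1,0,0,1]]'
python3 -c "
from h import *
for k in((50,-.06,.06),(50,-.065,.08),(40,-.07,.1),(25,-.07,.11),(0,-.07,.12)): pour(*k)"
```

```text
clock: 20.35
position: [0.5765, 0.0826, 0.163]
tool_rot: [0.026, 0.906, 0.422, 0.012]
force: [0.6, 0.2, -0.6]
gripper_width: 0.0114
grip_force: 59.1
t 20.35 pos [0.5765 0.0826 0.163 ] F [ 0.6  0.2 -0.6] w 0.0114 gf 59.1 j [-0.42  0.29  1.68  0.8   1.57 -2.11]
rows: [ 0.03  0.53 -0.01] [-0.01  0.   -0.  ]
t 20.35 pos [0.5765 0.0826 0.163 ] F [ 0.6  0.2 -0.6] w 0.0114 gf 59.1 j [-0.42  0.29  1.68  0.8   1.57 -2.11]
rows: [ 0.03  1.14 -0.31] [-0.01  0.   -0.  ]
t 20.35 pos [0.5765 0.0826 0.163 ] F [ 0.6  0.2 -0.6] w 0.0114 gf 59.1 j [-0.42  0.29  1.68  0.8   1.57 -2.11]
rows: [0.03 1.82 0.16] [ 0.99  0.   -0.  ]
t 20.35 pos [0.5765 0.0826 0.163 ] F [ 0.6  0.2 -0.6] w 0.0114 gf 59.1 j [-0.42  0.29  1.68  0.8   1.57 -2.11]
rows: [0.03 1.92 1.1 ] [ 2.49  0.   -0.  ]
t 20.35 pos [0.5765 0.0826 0.163 ] F [ 0.6  0.2 -0.6] w 0.0114 gf 59.1 j [-0.42  0.29  1.68  0.8   1.57 -2.11]
rows: [0.03 1.27 2.59] [ 4.99  0.   -0.  ]
```

```bash
python3 -m inch '[[0,0.3,0,0,0,0,1],[0,0.6,-0.05,0,0,0,1],[0,0.9,-0.2,0,0,0,1],[0,1.14,-0.3,0,0,0,1],[0,1.14,-0.3,0,0,0,1]]'
python3 -m inch '[[0,0.6,0.3,0.5,0,0,1],[0,0.7,0.5,1,0,0,1],[0,0.7,0.5,1,0,0,1]]'
python3 -c "
from h import *
for k in((40,-.07,.1),(25,-.07,.11),(0,-.07,.12)): pour(*k)
b=get_image('scene');a=get_image('top'); cv2.imwrite('pics/pour2.png',np.hstack([cv2.resize(b['frame'][100:220,210:350][:,:,::-1],None,fx=2.8,fy=2.8),cv2.resize(a['frame'][120:240,260:400][:,:,::-1],None,fx=2.8,fy=2.8)]))"
```

```text
clock: 20.98
position: [0.5777, 0.0977, 0.1961]
tool_rot: [0.026, 0.906, 0.422, 0.013]
force: [0.2, 0.2, -0.3]
gripper_width: 0.0114
grip_force: 59.1
clock: 21.35
position: [0.579, 0.1236, 0.2027]
tool_rot: [0.026, 0.939, 0.342, 0.011]
force: [-0.5, -0.6, -0.6]
gripper_width: 0.011
grip_force: 59.1
t 21.35 pos [0.579  0.1236 0.2027] F [-0.5 -0.6 -0.6] w 0.011 gf 59.1 j [-0.28  0.15  1.68  0.68  1.51 -1.91]
rows: [ 0.04 -0.08 -0.02] [-0.    0.    0.02]
t 21.35 pos [0.579  0.1236 0.2027] F [-0.5 -0.6 -0.6] w 0.011 gf 59.1 j [-0.28  0.15  1.68  0.68  1.51 -1.91]
rows: [0.04 0.18 0.89] [1.5  0.01 0.02]
t 21.35 pos [0.579  0.1236 0.2027] F [-0.5 -0.6 -0.6] w 0.011 gf 59.1 j [-0.28  0.15  1.68  0.68  1.51 -1.91]
rows: [ 0.04 -0.2   2.47] [4.   0.01 0.02]
```

View pics/pour2.png

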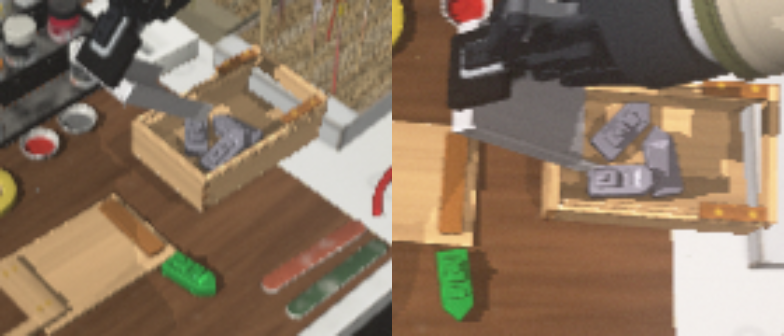

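All three castings lie in the box and the tray is empty. I level it and carry it back to its old place.

```bash
python3 -m inch '[[0,0.2,0.2,0.8,0,0,1],[0,0.25,0.8,1.6,0,0,1],[0,0.1,1.4,2.4,0,0,1],[0,0,1.9,3.2,0,0,1],[0,-0.2,2.4,4,0,0,1]]'
python3 -m inch '[[0,0,0,0,0,0,1],[0,0,0,0,0,0,1]]'
python3 -c "
from h import *
rel([.4407,.3178,.13],down([.084,.996]))"
```

```text
clock: 22.08
position: [0.581, 0.1633, 0.1414]
tool_rot: [0.03, 1.0, -0.002, -0.001]
force: [0.2, -0.9, -1.4]
gripper_width: 0.011
grip_force: 59.0
clock: 22.32
position: [0.5806, 0.1635, 0.1415]
tool_rot: [0.029, 1.0, 0.001, -0.001]
force: [-0.5, -0.2, -0.8]
gripper_width: 0.0111
grip_force: 59.1
t 22.32 pos [0.5806 0.1635 0.1415] F [-0.5 -0.2 -0.8] w 0.0111 gf 59.1 j [ 0.19  0.2   1.58  0.    1.37 -1.32]
rows: [4.96 4.86 0.4 ] [ 0.01 -0.02  0.15]
```

```bash
python3 -m inch '[[0.6,0.5,0,0,0,0,1],[1.6,1.5,0,0,0,0,1],[2.6,2.5,0,0,0,0,1],[3.6,3.5,0,0,0,0.1,1],[4.6,4.5,0,0,0,0.15,1]]'
python3 -m inch '[[0.36,0.36,0.4,0,0,0,1],[0.36,0.36,0.4,0,0,0,1],[0.36,0.36,0.4,0,0,0,1]]'
python3 -c "
from h import *
rel([.4407,.3178,.027],down([.084,.996]))"
```

```text
clock: 22.95
position: [0.4501, 0.3073, 0.143]
tool_rot: [0.043, 0.999, 0.001, -0.0]
force: [0.1, 1.1, -1.4]
gripper_width: 0.0109
grip_force: 59.1
clock: 23.32
position: [0.442, 0.3176, 0.1304]
tool_rot: [0.043, 0.999, -0.0, -0.0]
force: [-0.3, 0.1, -1.7]
gripper_width: 0.0111
grip_force: 59.0
t 23.32 pos [0.442  0.3176 0.1304] F [-0.3  0.1 -1.7] w 0.0111 gf 59.0 j [ 0.53  0.05  1.76 -0.    1.33 -0.96]
rows: [0.04 0.   3.45] [-0.   -0.   -0.01]
```

```bash
python3 -m inch '[[0,0,1,0,0,0,1],[0,0,2,0,0,0,1],[0,0,3,0,0,0,1],[0,0,3.3,0,0,0,1],[0,0,3.4,0,0,0,1]]'
python3 -m inch '[[0,0,0.05,0,0,0,1],[0,0,0.1,0,0,0,1],[0,0,0.1,0,0,0,1]]'
```

```text
clock: 23.95
position: [0.442, 0.3181, 0.0286]
tool_rot: [0.043, 0.999, -0.0, -0.0]
force: [0.5, 0.7, -0.5]
gripper_width: 0.0112
grip_force: 59.0
clock: 24.32
position: [0.4418, 0.3189, 0.0261]
tool_rot: [0.042, 0.999, 0.0, 0.0]
force: [-0.8, -0.1, -1.5]
gripper_width: 0.0114
grip_force: 59.0
```

```bash
python3 -m inch '[[0,0,0.05,0,0,0,1],[0,0,0.05,0,0,0,1],[0,0,0.05,0,0,0,1]]'
python3 -m inch '[[0,0,0,0,0,0,0.7],[0,0,0,0,0,0,0.4],[0,0,0,0,0,0,0],[0,0,0,0,0,0,0],[0,0,0,0,0,0,0]]'
python3 -m inch '[[0,0,-0.7,0,0,0,0],[0,0,-1.5,0,0,0,0],[0,0,-3,0,0,0,0],[0,0,-5,0,0,0,0],[0,0,-6,0,0,0,0]]'
python3 -m inch '[[0,-3,0,0,0,0,0],[0,-3,0,0,0,0,0],[0,-3,0,0,0,0,0],[0,-3,0,0,0,0,0]]'
python3 - <<'E'
from h import *
a=get_image("top");b=get_image("scene");save(b,"end.png")
for n,im in(("top",a),("scene",b)):
    W=cloud(im); z=W[...,2]
    c=W[...,:2]-BC;x=c@BX;y=c@np.array([.998,-.058])
    m=(abs(x)<.07)&(abs(y)<.038)&(z<.2);print(n,"in box z",np.percentile(z[m],[5,50,98,100]).round(3))
    c=W[...,:2]-[.4415,.3185];x=c@np.array([-.084,-.996]);y=c@np.array([.996,-.084])
    q=lambda m:(m.sum(),np.median(z[m]).round(4))
    print("grip top",q((abs(x)<.006)&(abs(y)<.02)&(z>.04)),"floor",[q((abs(x-k)<.01)&(abs(y)<.025)&(z<.03)) for k in(.03,.06,.09,.115)])
    c=W[...,:2]-[.5573,.3157];x=c@BX;y=c@np.array([.998,-.058])
    print("lid",[q((abs(x-k)<.008)&(abs(y)<.035)&(z<.06)) for k in(0,.07,.12,.15,.19,.205)])
E
```

```text
clock: 24.7
position: [0.4418, 0.319, 0.0251]
tool_rot: [0.042, 0.999, 0.0, 0.0]
force: [-2.1, -1.3, 5.4]
gripper_width: 0.0112
grip_force: 60.2
clock: 25.32
position: [0.4414, 0.3186, 0.0239]
tool_rot: [0.042, 0.999, -0.0, -0.0]
force: [-0.5, 1.0, -0.5]
gripper_width: 0.0427
grip_force: 0.0
clock: 25.95
position: [0.4427, 0.3194, 0.2082]
tool_rot: [0.042, 0.999, 0.001, 0.002]
force: [-0.1, -0.6, 0.4]
gripper_width: 0.0428
grip_force: 0.0
clock: 26.45
position: [0.4339, 0.2294, 0.2041]
tool_rot: [0.042, 0.999, 0.0, 0.0]
force: [0.2, -0.1, 0.3]
gripper_width: 0.0428
grip_force: 0.0
top in box z [0.004 0.008 0.037 0.043]
grip top (np.int64(22), np.float64(0.0535)) floor [(np.int64(53), np.float64(0.0038)), (np.int64(51), np.float64(0.0032)), (np.int64(92), np.float64(0.0033)), (np.int64(167), np.float64(0.0034))]
lid [(np.int64(0), np.float64(nan)), (np.int64(0), np.float64(nan)), (np.int64(0), np.float64(nan)), (np.int64(0), np.float64(nan)), (np.int64(0), np.float64(nan)), (np.int64(0), np.float64(nan))]
scene in box z [-0.745  0.004  0.035  0.04 ]
grip top (np.int64(92), np.float64(0.0518)) floor [(np.int64(209), np.float64(0.0008)), (np.int64(208), np.float64(0.0011)), (np.int64(199), np.float64(0.0013)), (np.int64(195), np.float64(0.001))]
lid [(np.int64(256), np.float64(0.0104)), (np.int64(207), np.float64(0.012)), (np.int64(189), np.float64(0.0043)), (np.int64(183), np.float64(0.0037)), (np.int64(178), np.float64(0.0102)), (np.int64(128), np.float64(0.0024))]
  return _methods._mean(a, axis=axis, dtype=dtype,
  ret = ret.dtype.type(ret / rcount)
```

View pics/end.png

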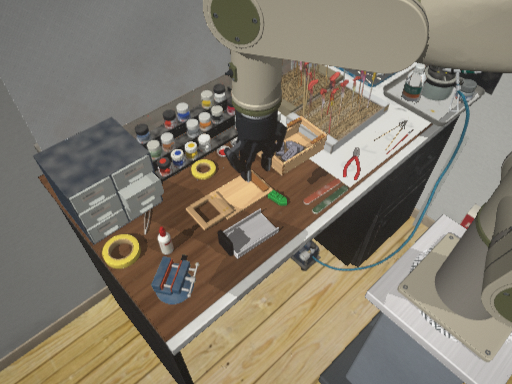

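The final picture shows the lid flat at (230,200), the empty tray level at (250,235), the castings in the box at (290,150) and the bottle standing at (164,240). I hand the job in.

```bash
python3 -c "
from plant import finish_job
print(finish_job())"
```

```text
the job is handed in; nothing more can be done
None
```

The job is handed in at about 26.5 s: the three castings are in the stock box, the lid lies flat on the desk board up, the empty tray stands level, and the dropper bottle is untouched; the system returned no verdict.

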